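# Lift a waffle out of the iron and stand it in the toast rack

## Robot

A 6-joint arm with a two-finger parallel gripper is mounted at the origin on a cart in front of the work surface, level with it; the furniture and walls round the work are solid. World frame = base frame: x ahead of the robot, y to its left, z up, the work surface at z = 0. Lengths are in m, angles in rad, forces in N, time in s.
With the tool pointing down it reaches from about 0.25 to 0.725 m from the base axis. Payload 4 kg.
Tool frame: the origin (TCP) lies on the centre line of the jaws, within the pads' length; the fingertips stand 22 mm ahead of it and the grasp point (between the pads) lies 3 mm ahead of it (bot.tip_reach is the distance from the TCP to the fingertips, in m); z points along the fingers, y is the line along which they close (so a half turn about z gives the same grasp; the last joint's range is limited). The gripper opens to 85 mm and grips with 20 to 120 N. Pads are 22 mm wide; open, the fingers measure 114 mm over their backs; the gripper's body (76 mm by 85 mm) begins 54 mm behind the grasp point. The pads swing forward as they close: fully open they stand 13 mm farther back than shut.
Start: joints at [1.295, 0.241, 0.005, 1.335, 0, 1.571], TCP at [0.136, 0.481, 0.253] pointing down, gripper open.
Joint ranges: [-2.72, 2.72], [-1.05, 1.87], [-1.09, 1.28], [-1.99, 2.15], [-1.42, 1.44], [-3.14, 3.14]. Speed limits (rad/s): [2.79, 2.79, 3.14, 3.14, 3.14, 3.14].

## Interface

Orientations are given as a unit quaternion [x, y, z, w].
In Python, from workcell import bot gives the robot as it stands. The module is installed in compiled form; this text tells all that it offers.
- The arm moves only by the tool apply_moves, never from a script. Its argument "commands" is a list of rows, each a list of 4 numbers: the shift along the tool's x, y, z scaled (see below), then the turn about the tool's z scaled (see below). In form: [[tx, ty, tz, roll], ...]. A call has exactly 5 rows; each row shifts and turns the commanded pose from where the row before left it, along the tool's axes as they then stand; what a row does not reach is not made up. The controller multiplies each number of a shift by 20 mm and each number of a turn by 60 degrees. A row lasts 1/12 s, in which the tool goes at most 41.7 mm and 7.16 degrees, less where a joint would pass 70% of its speed; a pose out of reach is approached as far as the arm can. A call with a number of a shift or a turn outside -1 to 1 is refused whole. A call with a gripper value outside its range is refused whole. "claw" is the closure, from 0 (fully open) to 1 (shut), set as the call begins (left out, the last holds). The fingers move at their own pace and stop on an object; the grip force is fixed at half the most. Time passes only in rows, so rows that do not move let the fingers close, or fill a call up. It gives the time, the measured TCP pose, the force, the opening and the grip force at its end, in the units of the state.
- bot.get_obs(): the state, without advancing time (a new reading comes with each control period).
- bot.camera(name): name is "side" or "top"; returns a dict with "image" (420x560x3 uint8, blue, green, red), "camera_matrix" (3x3 intrinsics, pixels), "k1" (the pictures are not rectified: a ray, as slopes to the right and down, at radius r is drawn at 1 + k1 r^2 times it, then the intrinsics apply), "R" (3x3) and "t" (3): a world point X has camera coordinates R X + t. Camera axes: x right, y down, z forward; pixel columns grow to the right and rows downward; lengths in m; the calibration is good to about 2 mm. A picture is of the moment at which its call begins. There is no depth.
- bot.job_done(): hands the job in; it is judged then, once.
The state is a dict: "clock": time; "joint_pos": joint angles; "joint_vel": joint speeds; "tau": joint torques, N m; "eef_pos": TCP position; "tool_rot": TCP orientation; "ft_force": force on the tool from outside, world axes, zero at the start; "ft_torque": the same for the moment, N m; "grip_width": finger opening in m; "grasp_force": force on a finger pad.
Only numpy, scipy, OpenCV 4.12 (cv2) and the standard library are available. Lean on these libraries where they do the work, as an engineer would, in place of code of your own. Each camera call takes 0.05 s, during which the arm holds its last target. There are 200 camera calls.

## Task

Lift the baked waffle out of the open waffle iron and lay it flat on the chopping board, letting go of it there. Then take it again another way and stand it on end in a free slot of the toast rack, beside the one that already stands in it, so that it stays crisp. Set it down rather than dropping it, and do not knock the rack, the waffle in it or the honey jar, pepper mill and blue dish about.

Things in the scene. Friction and masses are not known exactly. Their poses are not given: they have to be found in the camera images.
- waffle: Stiff golden-brown rectangular waffle, 120 mm long (its x) x 64 mm wide (its y) x 26 mm thick (its z), a grid of square pockets on both faces, 110 g. Origin at the centre of its underside as it lies in the iron.
- waffle_mid (a point): Centre of the waffle's volume (13 mm above its origin along its z); same axes as the waffle.
- iron: Open waffle iron, fixed: cream housing 200 (x) x 176 (y) mm, dark plate, plate top 62 mm up. Origin on the worktop under its centre; x points to its hinge, away from the robot. Its lid stands open behind, hinged at x = 106 mm, 62 mm up; it is about 0.3 m high and leans back some 10 degrees.
- iron_cavity (a point): Centre of the floor of the iron's cavity, 42 mm above the worktop, axes as the iron. Cavity 124 (x) x 68 (y) x 20 mm deep; the waffle in it stands 6 mm proud. 5 mm studs reach into its pockets, so it comes out straight up. Mid-way along each long side (+y and -y) is a finger notch 44 mm long, 30 mm wide outwards, same floor: for a gripper pointing straight down, closing along y.
- board: Wooden chopping board, 200 (x) x 300 (y) x 22 mm, loose. Origin at the centre of its underside; its top is 22 mm up. Its long side runs across in front of the robot. Behind its right end stands a kettle, fixed, 0.25 m high, about 0.7 m ahead of the robot and 0.16 m to its right.
- rack: Toast rack, loose, 0.9 kg: marble slab 196 (x) x 84 (y) mm, its top 16 mm above the worktop, with five wire hoops, 49 mm wide (y), rising 60 mm above the slab at x = -80, -40, 0, 40, 80 mm. Origin on the worktop under its centre. Slot centres: x = -60, -20, 20 (free) and +60 (taken, the right-hand one); slots 35 mm wide. A standing waffle is wider than the hoops.
- waffle_2: An equal waffle that already stands on end in the rack's slot at x = +60 mm (at the rack's right-hand end). Origin at the centre of its lower end, z up along its 120 mm, y along its 64 mm.
- honey_jar: Jar with a dark lid, 64 mm across, 99 mm high, behind the board. Origin at the centre of its foot.
- pepper_mill: Wooden pepper mill, 58 mm across, 170 mm high, behind the rack. Origin at the centre of its foot.
- dish: Small blue and white dish, 111 mm across, 42 mm high, in front of the rack. Origin at the centre of its foot.
Not all that is in view belongs to the job. What is shaped like the waffle but black or white is not meant.

How it is judged:
By the outcome, as a careful person would: the job done as asked, in the order asked, and still so for the second after the job is handed in, with the robot touching nothing.
It also fails if it takes over 59 s, if anything falls off the work surface, if the arm or the gripper's body presses on something with over 40 N, if the wrist force passes 120 N, or if a joint passes its speed limit or range.

## Working session

There is one attempt and no reset: what is moved stays moved. The work goes in short steps, Python scripts to look and compute and a tool call to move; the robot and the scene stay as the last step left them, time stands still between calls to the robot, and variables do not carry over. Pictures are saved under pics/ and viewed, at most 10 in all, crops included, and the job is handed in when it is done.

Besides the shell and the picture viewer there is one more tool, called by a JSON object that holds its "method" and its "body", one argument or row to a line. apply_moves: Moves the arm, as the interface text tells. Shifts and turns lie within -1 to 1; 1 stands for 20 mm of shift or 60 degrees of turn. Its arguments: {"type":"object","properties":{"commands":{"type":"array","items":{"type":"array","items":{"type":"number","minimum":-1,"maximum":1}}},"claw":{"type":"number"}},"required":["commands"]}

```bash
mkdir -p pics; cat > h.py <<'E'
import numpy as np, cv2
from workcell import bot
def cam(n,f=None):
    c=bot.camera(n)
    if f: cv2.imwrite('pics/'+f,c['image'])
    return c
def ray(c,u,v):
    K=np.array(c['camera_matrix']);k=c['k1'];R=np.array(c['R']);t=np.array(c['t'])
    d=np.array([(u-K[0,2])/K[0,0],(v-K[1,2])/K[1,1]]);s=d.copy()
    for _ in range(20): s=d/(1+k*(s@s))
    return -R.T@t, R.T@np.array([s[0],s[1],1])
def onz(c,u,v,z):
    o,d=ray(c,u,v); return o+d*(z-o[2])/d[2]
def proj(c,X):
    K=np.array(c['camera_matrix']);p=np.array(c['R'])@np.array(X)+np.array(c['t']);s=p[:2]/p[2];s=s*(1+c['k1']*(s@s))
    return K[0,0]*s[0]+K[0,2],K[1,1]*s[1]+K[1,2]
E
python3 - <<'E'
from h import *
for n in('top','side'):
    c=cam(n,n+'0.png');o,d=ray(c,280,210);print(n,o,d,c['k1'],np.array(c['camera_matrix']).tolist())
o=bot.get_obs();print(o,bot.tip_reach)
E
```

```text
top [-0.65488567  0.03189002  1.4911403 ] [ 0.62033111  0.06341402 -0.78181637] -0.09282576402159397 [[464.85335883172155, 0.0, 283.8540007285355], [0.0, 464.85335883172155, 210.15978231495683], [0.0, 0.0, 1.0]]
side [-0.22137014  1.16899098  0.99102668] [ 0.44438857 -0.66528919 -0.60012365] -0.06359647754380822 [[452.4286981332045, 0.0, 274.4116302528622], [0.0, 452.4286981332045, 205.78643138465574], [0.0, 0.0, 1.0]]
{'clock': 0.1, 'joint_pos': array([ 1.29499149e+00,  2.41369054e-01,  3.87231883e-03,  1.33518349e+00,
       -1.83286355e-06,  1.57081842e+00]), 'joint_vel': array([ 0.00011727, -0.00083332,  0.00316118, -0.00023615, -0.0009438 ,
       -0.00051922]), 'tau': array([ 5.73270745e-05, -3.73136795e+01,  2.53010470e+01,  1.08101073e-02,
       -4.78552477e-05, -4.21031785e-06]), 'eef_pos': array([0.13602196, 0.48061097, 0.25249134]), 'tool_rot': array([ 1.37476629e-01,  9.90504563e-01, -9.33132222e-04, -1.28567435e-04]), 'ft_force': array([0.04079826, 0.53266739, 0.09129517]), 'ft_torque': array([ 0.02220314, -0.02505671,  0.04764636]), 'grasp_force': 0.0, 'grip_width': 0.08512888146457975} 0.022
```

View pics/top0.png

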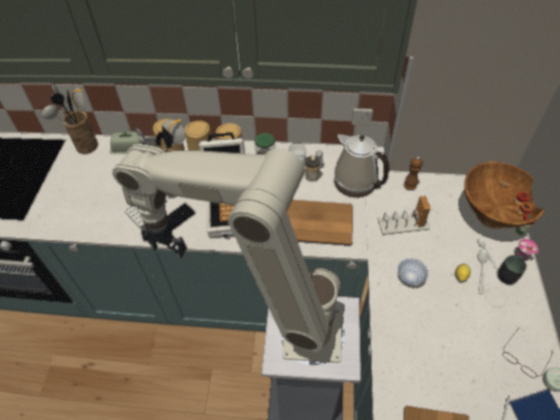

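View pics/side0.png

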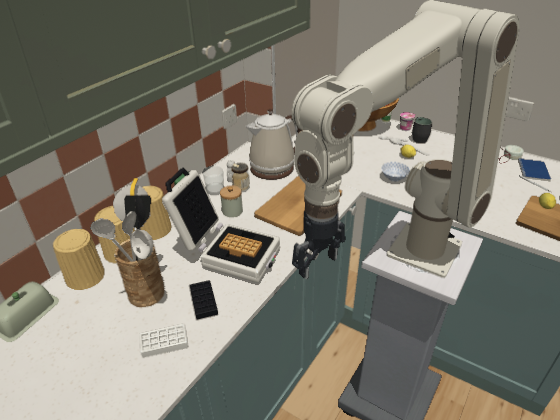

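The top view shows the iron mostly hidden by the arm, with the board at about (320,222), the rack at (403,222) and waffle_2 at (423,210). The side view shows the waffle in the iron at about (240,245), the kettle at (272,145) and the dish at (396,172). The arm hides the rack there.

```bash
cat > crop.py <<'E'
import cv2,numpy as np
def comp(items,out):
    tiles=[]
    for im,(x0,y0,x1,y1),s in items:
        t=cv2.resize(im[y0:y1,x0:x1],None,fx=s,fy=s,interpolation=cv2.INTER_CUBIC)
        for x in range((x0//10+1)*10,x1,10):
            cv2.line(t,((x-x0)*s,0),((x-x0)*s,4 if x%50 else 14),(0,0,255),1)
        for y in range((y0//10+1)*10,y1,10):
            cv2.line(t,(0,(y-y0)*s),(4 if y%50 else 14,(y-y0)*s),(0,0,255),1)
        tiles.append(t)
    W=max(t.shape[1] for t in tiles)
    cv2.imwrite(out,np.vstack([cv2.copyMakeBorder(t,0,4,0,W-t.shape[1],cv2.BORDER_CONSTANT) for t in tiles]))
E
python3 - <<'E'
from h import *; from crop import comp
s=cv2.imread('pics/side0.png');t=cv2.imread('pics/top0.png')
comp([(s,(195,215,295,285),4),(t,(280,150,440,240),3)] ,'pics/c1.png')
c=bot.camera('side')
hsv=cv2.cvtColor(c['image'],cv2.COLOR_BGR2HSV)
m=cv2.inRange(hsv,(8,110,90),(30,255,255));m2=np.zeros_like(m);m2[228:262,212:270]=m[228:262,212:270]
m2=cv2.morphologyEx(m2,cv2.MORPH_CLOSE,np.ones((5,5)))
k=max(cv2.findContours(m2,0,2)[0],key=cv2.contourArea)
P=np.array([onz(c,*p[0],.068)[:2] for p in k],np.float32)
print(cv2.minAreaRect(P*1000))
E
```

```text
((469.21832275390625, 365.5252685546875), (123.80152893066406, 85.74105834960938), 10.845064163208008)
```

View pics/c1.png

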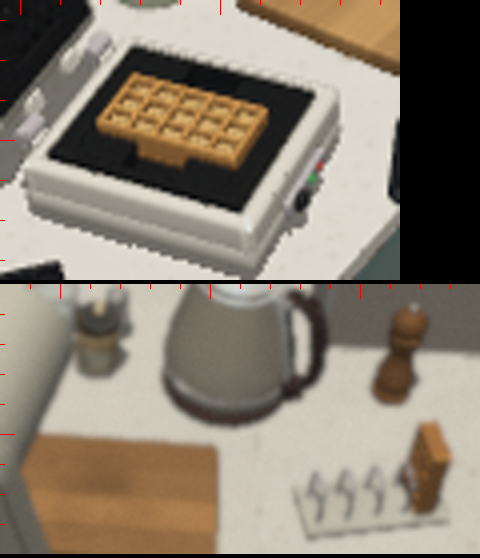

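The composite shows the waffle's top corners in the side view near (219.5,245.5), (228,233), (262.5,241.5) and (254.5,255.5). In the top view the rack slab corners are near (383,234), (429,229) and (379,218).

```bash
python3 - <<'E'
from h import *
c=bot.camera('side');T=bot.camera('top')
f=lambda q:(195+q[0]/4-.4,215+q[1]/4-.4)
for nm,pts,z in(('waf',[(98,122),(133,72),(270,105),(236,160)],.068),('plate',[(47,155),(135,45),(318,90),(242,212)],.062)):
    X=np.array([onz(c,*f(p),z)[:2] for p in pts]);print(nm,X.round(4).tolist(),'c',X.mean(0).round(4));
    print([np.linalg.norm(X[i]-X[i-1]).round(3) for i in range(4)],[np.degrees(np.arctan2(*(X[i]-X[i-1])[::-1])).round(1) for i in range(4)])
g=lambda q:(280+q[0]/3-.4,150+(q[1]-284)/3-.4)
for nm,pts,z in(('slab',[(310,537),(448,520),(297,488)],.016),('board',[(218,446),(216,553)],.022),('kettlefoot',[(163,375),(272,395),(225,424)],0),('millfoot',[(391,400)],0),('dish',[],0),('jar',[(98,376)],0)):
    print(nm,[onz(T,*g(p),z)[:2].round(3).tolist() for p in pts])
print('board front',onz(T,353,243,.022),onz(T,290,241,.022),onz(T,290,201,.022))
o=bot.get_obs();print(o['clock'])
E
```

```text
waf [[0.523, 0.3975], [0.5377, 0.3353], [0.4218, 0.3097], [0.4072, 0.3753]] c [0.4724 0.3544]
[np.float64(0.118), np.float64(0.064), np.float64(0.119), np.float64(0.067)] [np.float64(10.9), np.float64(-76.6), np.float64(-167.5), np.float64(102.5)]
plate [[0.5366, 0.4432], [0.5629, 0.3017], [0.4042, 0.2689], [0.3747, 0.4134]] c [0.4696 0.3568]
[np.float64(0.165), np.float64(0.144), np.float64(0.162), np.float64(0.147)] [np.float64(10.4), np.float64(-79.5), np.float64(-168.3), np.float64(101.5)]
slab [[0.424, -0.259], [0.464, -0.444], [0.504, -0.246]]
board [[0.564, -0.141], [0.386, -0.136]]
kettlefoot [[0.71, -0.066], [0.682, -0.222], [0.623, -0.154]]
millfoot [[0.685, -0.392]]
dish []
jar [[0.702, 0.027]]
board front [ 0.3688125  -0.14086306  0.022     ] [0.36171369 0.10039725 0.022     ] [0.56069093 0.11392879 0.022     ]
0.25
```

{"method": "apply_moves", "body": {
  "commands": [
    [0,0,0,-0.09],
    [0,0,0,-0.09],
    [0,0,0,-0.09],
    [0,0,0,-0.09],
    [0,0,0,-0.09]
  ],
  "claw": 0
}}

```text
clock: 0.67
eef_pos: [0.1361, 0.481, 0.2531]
tool_rot: [-0.1, 0.995, -0.0, -0.0]
ft_force: [0.5, -0.1, -1.2]
grip_width: 0.0853
grasp_force: 0.0
```

{"method": "apply_moves", "body": {
  "commands": [
    [-1,-0.63,0,0],
    [-1,-0.63,0,0],
    [-1,-0.63,0,0],
    [-1,-0.63,0,0],
    [-1,-0.63,0,0]
  ]
}}

```text
clock: 1.08
eef_pos: [0.2473, 0.4382, 0.2532]
tool_rot: [-0.098, 0.995, -0.0, -0.0]
ft_force: [-0.0, 0.4, 1.5]
grip_width: 0.0857
grasp_force: 0.0
```

{"method": "apply_moves", "body": {
  "commands": [
    [-1,-0.63,0,0],
    [-1,-0.63,0,0],
    [-1,-0.63,0,0],
    [-1,-0.63,0,0],
    [-1,-0.63,0,0]
  ]
}}

```text
clock: 1.5
eef_pos: [0.3578, 0.3957, 0.2532]
tool_rot: [-0.098, 0.995, -0.0, -0.0]
ft_force: [0.5, 0.3, -0.8]
grip_width: 0.0853
grasp_force: 0.0
```

{"method": "apply_moves", "body": {
  "commands": [
    [-1,-0.63,0,0],
    [-1,-0.63,0,0],
    [-1,-0.63,0,0],
    [-1,-0.63,0,0],
    [-1,-0.63,0,0]
  ]
}}

```text
clock: 1.92
eef_pos: [0.4681, 0.3533, 0.2531]
tool_rot: [-0.098, 0.995, -0.0, -0.0]
ft_force: [0.3, 0.1, 0.1]
grip_width: 0.0858
grasp_force: 0.0
```

{"method": "apply_moves", "body": {
  "commands": [
    [-0.17,0.07,0.9,0],
    [0,0,1,0],
    [0,0,1,0],
    [0,0,1,0],
    [0,0,1,0]
  ]
}}

```text
clock: 2.33
eef_pos: [0.4702, 0.3558, 0.1541]
tool_rot: [-0.097, 0.995, -0.0, -0.0]
ft_force: [0.7, -0.2, 0.0]
grip_width: 0.0853
grasp_force: 0.0
```

{"method": "apply_moves", "body": {
  "commands": [
    [0,0,1,0],
    [0,0,0.5,0],
    [0,0,0,0],
    [0,0,0,0],
    [0,0,0,0]
  ]
}}

```text
clock: 2.75
eef_pos: [0.4709, 0.3566, 0.1266]
tool_rot: [-0.098, 0.995, 0.001, 0.001]
ft_force: [0.8, -0.2, 0.7]
grip_width: 0.0852
grasp_force: 0.0
```

```bash
python3 - <<'E'
from h import *; from crop import comp
o=bot.get_obs();print(o['eef_pos'],o['ft_force'])
c=cam('side');t=cam('top')
comp([(c['image'],(190,190,320,290),4),(t['image'],(180,160,290,250),2)],'pics/c2.png')
E
```

```text
[0.47093005 0.35657987 0.12658234] [ 0.77720567 -0.21015457  0.72221363]
```

View pics/c2.png

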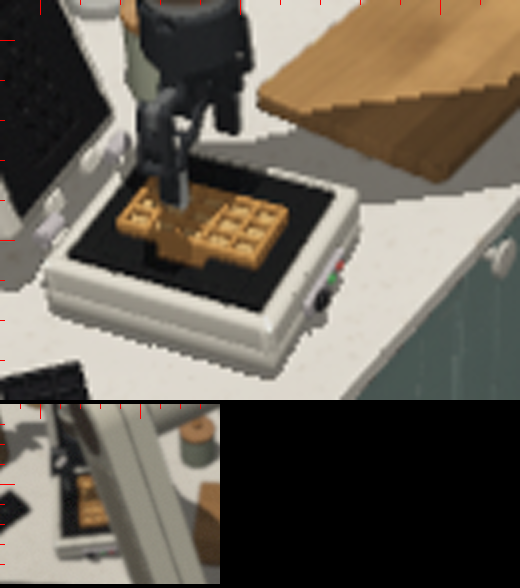

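The finger hangs directly above the notch in the side view, with its tip near (235,242) and the notch at (236,253). I'll go down and grip.

{"method": "apply_moves", "body": {
  "commands": [
    [0,0,1,0],
    [0,-0.03,1,0],
    [0,0,0.6,0],
    [0,0,0.3,0],
    [0,0,0,0]
  ]
}}

```text
clock: 3.27
eef_pos: [0.4699, 0.3551, 0.0666]
tool_rot: [-0.098, 0.995, -0.0, -0.001]
ft_force: [0.5, 0.1, -0.9]
grip_width: 0.0854
grasp_force: 0.0
```

{"method": "apply_moves", "body": {
  "commands": [
    [0,0,0,0],
    [0,0,0,0],
    [0,0,0,0],
    [0,0,0,0],
    [0,0,0,0]
  ],
  "claw": 1
}}

```text
clock: 3.68
eef_pos: [0.4715, 0.3562, 0.0692]
tool_rot: [-0.098, 0.995, 0.001, 0.002]
ft_force: [-1.0, -0.2, 6.3]
grip_width: 0.0627
grasp_force: 68.2
```

{"method": "apply_moves", "body": {
  "commands": [
    [0,0,0,0],
    [0,0,0,0],
    [0,0,0,0],
    [0,0,0,0],
    [0,0,0,0]
  ]
}}

```text
clock: 4.1
eef_pos: [0.4715, 0.3563, 0.0692]
tool_rot: [-0.098, 0.995, 0.001, 0.002]
ft_force: [-0.3, 0.3, 5.7]
grip_width: 0.0622
grasp_force: 68.2
```

{"method": "apply_moves", "body": {
  "commands": [
    [0,0,-0.5,0],
    [0,0,-1,0],
    [0,0,-1,0],
    [0,0,-1,0],
    [0,0,-1,0]
  ]
}}

```text
clock: 4.52
eef_pos: [0.47, 0.3551, 0.1585]
tool_rot: [-0.098, 0.995, -0.0, -0.0]
ft_force: [-0.0, 0.5, -1.2]
grip_width: 0.0622
grasp_force: 67.4
```

{"method": "apply_moves", "body": {
  "commands": [
    [0.25,0,-1,0],
    [0.25,-0.9,-0.5,0],
    [0.25,-1,0,0],
    [0.25,-1,0,0],
    [0.25,-1,0,0]
  ]
}}

```text
clock: 4.93
eef_pos: [0.4606, 0.2733, 0.188]
tool_rot: [-0.098, 0.995, 0.0, 0.0]
ft_force: [0.2, 0.4, -1.5]
grip_width: 0.0626
grasp_force: 67.4
```

{"method": "apply_moves", "body": {
  "commands": [
    [0.25,-1,0,0],
    [0.25,-1,0,0],
    [0.25,-1,0,0],
    [0.25,-1,0,0],
    [0.25,-1,0,0]
  ]
}}

```text
clock: 5.35
eef_pos: [0.4553, 0.17, 0.1877]
tool_rot: [-0.098, 0.995, -0.0, -0.0]
ft_force: [0.8, -0.9, -1.4]
grip_width: 0.0626
grasp_force: 67.4
```

{"method": "apply_moves", "body": {
  "commands": [
    [0.25,-1,0,0],
    [0.25,-1,0,0],
    [0.25,-1,0,0],
    [0.25,-1,0,0],
    [0.25,-1,0,0]
  ]
}}

```text
clock: 5.77
eef_pos: [0.4503, 0.0671, 0.1877]
tool_rot: [-0.098, 0.995, 0.0, -0.0]
ft_force: [1.3, 0.8, -1.6]
grip_width: 0.0625
grasp_force: 67.4
```

{"method": "apply_moves", "body": {
  "commands": [
    [0,-1,0,0.1],
    [0,0,0,0.1],
    [0,0,0,0.1],
    [0,0,0,0.1],
    [0,0,0,0.1]
  ]
}}

```text
clock: 6.18
eef_pos: [0.4543, 0.0482, 0.1877]
tool_rot: [0.166, 0.986, 0.0, -0.0]
ft_force: [0.6, 0.7, -0.4]
grip_width: 0.0624
grasp_force: 67.4
```

{"method": "apply_moves", "body": {
  "commands": [
    [0,0,0,0.1],
    [0,0,0,0.1],
    [0,0,0,0.1],
    [0,0,0,0.1],
    [0,0,0,0.1]
  ]
}}

```text
clock: 6.6
eef_pos: [0.4543, 0.0485, 0.1877]
tool_rot: [0.415, 0.91, -0.0, -0.0]
ft_force: [-0.1, -0.1, -1.7]
grip_width: 0.0626
grasp_force: 67.4
```

{"method": "apply_moves", "body": {
  "commands": [
    [0,0,0,0.1],
    [0,0,0,0.1],
    [0,0,0,0.1],
    [0,0,0,0.1],
    [0,0,0,0.1]
  ]
}}

```text
clock: 7.02
eef_pos: [0.4543, 0.0485, 0.1877]
tool_rot: [0.637, 0.771, -0.0, -0.0]
ft_force: [0.7, 0.2, -1.8]
grip_width: 0.0625
grasp_force: 67.4
```

```bash
python3 - <<'E'
from h import *; from crop import comp
o=bot.get_obs();print(o['eef_pos'],o['ft_force'],o['joint_pos'])
c=cam('side','side1.png');t=cam('top','top1.png')
comp([(c['image'],(180,100,440,290),3)],'pics/c3.png')
E
```

```text
[0.45428653 0.04852095 0.18768478] [ 0.69290566  0.21074851 -1.82308827] [ 1.06346302e-01  1.97894575e-01 -2.26253365e-01  1.14697578e+00
  9.29165793e-05  1.48683518e+00]
```

View pics/c3.png

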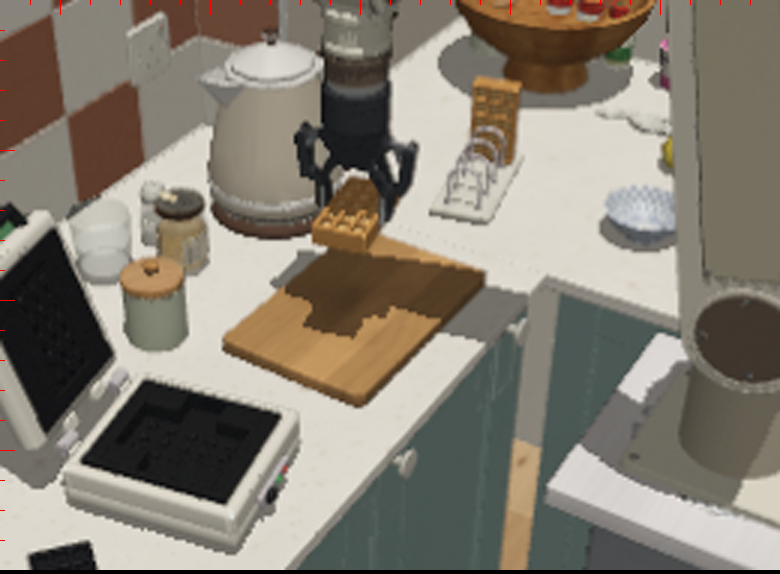

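The waffle is held level over the board, and the iron is empty. The board's left corners are near (254,215) and (301,235), and the rack with waffle_2 is clear of the arm at (342,150). I'll lower it and measure the rack at the same time.

{"method": "apply_moves", "body": {
  "commands": [
    [0,0,1,0],
    [0,0,1,0],
    [0,0,1,0],
    [0,0,1,0],
    [0,0,1,0]
  ]
}}

```text
clock: 7.53
eef_pos: [0.4546, 0.0485, 0.0868]
tool_rot: [0.634, 0.774, 0.0, 0.0]
ft_force: [0.2, -0.2, -1.6]
grip_width: 0.0624
grasp_force: 67.5
```

{"method": "apply_moves", "body": {
  "commands": [
    [0,0,0.8,0],
    [0,0,0.5,0],
    [0,0,0.25,0],
    [0,0,0.2,0],
    [0,0,0,0]
  ]
}}

```text
clock: 7.95
eef_pos: [0.4545, 0.0485, 0.0521]
tool_rot: [0.634, 0.773, -0.0, -0.0]
ft_force: [0.8, 0.3, 0.2]
grip_width: 0.0623
grasp_force: 67.4
```

```bash
python3 - <<'E'
from h import *; from crop import comp
c=cam('side')
f=lambda q:(180+q[0]/3-.3,100+q[1]/3-.3)
for nm,pts,z in(('board',[(222,342),(362,400),(486,270)],.022),('w2 top',[(472,82),(521,88)],.136),('hoops',[(462,168),(470,153),(478,140),(488,126)],.076),('slab',[(430,211),(489,219),(524,157)],.016)):
    print(nm,[onz(c,*f(p),z)[:2].round(3).tolist() for p in pts])
t=cv2.imread('pics/top1.png');s=cv2.imread('pics/side1.png')
comp([(s,(315,115,365,180),5),(t,(370,180,450,240),4)],'pics/c4.png')
E
```

```text
board [[0.563, 0.162], [0.369, 0.166], [0.368, -0.136]]
w2 top [[0.525, -0.388], [0.459, -0.407]]
hoops [[0.472, -0.263], [0.481, -0.305], [0.489, -0.343], [0.495, -0.387]]
slab [[0.5, -0.231], [0.423, -0.255], [0.456, -0.432]]
```

View pics/c4.png

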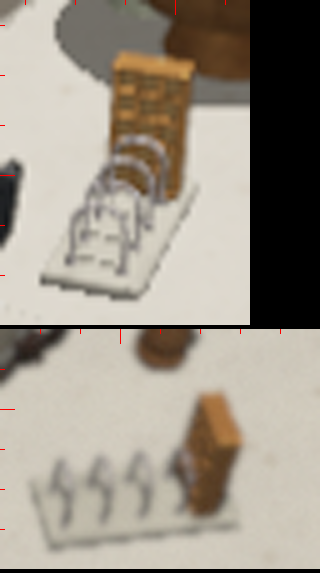

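{"method": "apply_moves", "body": {
  "commands": [
    [0,0,0.1,0],
    [0,0,0,0],
    [0,0,0,0],
    [0,0,0,0],
    [0,0,0,0]
  ]
}}

```text
clock: 8.42
eef_pos: [0.4548, 0.0485, 0.0506]
tool_rot: [0.635, 0.773, 0.0, 0.0]
ft_force: [-0.5, 0.2, -0.5]
grip_width: 0.0622
grasp_force: 67.4
```

{"method": "apply_moves", "body": {
  "commands": [
    [0,0,0,0],
    [0,0,0,0],
    [0,0,0,0],
    [0,0,0,0],
    [0,0,0,0]
  ],
  "claw": 0
}}

```text
clock: 8.83
eef_pos: [0.4547, 0.0485, 0.0504]
tool_rot: [0.635, 0.773, 0.0, 0.0]
ft_force: [0.4, 0.3, -0.6]
grip_width: 0.0857
grasp_force: 0.0
```

{"method": "apply_moves", "body": {
  "commands": [
    [0,0,0,0],
    [0,0,-1,0],
    [0,0,-1,0],
    [0,0,-1,0],
    [0,0,0,0]
  ]
}}

```text
clock: 9.25
eef_pos: [0.4573, 0.0488, 0.1138]
tool_rot: [0.635, 0.773, 0.002, 0.002]
ft_force: [1.3, -0.2, 0.0]
grip_width: 0.0856
grasp_force: 0.0
```

```bash
python3 - <<'E'
from h import *
c=cam('side','side2.png');t=cam('top','top2.png')
f=lambda q:(315+q[0]/5-.4,115+q[1]/5-.4)
g=lambda q:(370+q[0]/4-.4,180+(q[1]-329)/4-.4)
def pr(nm,cc,h,pts,z): print(nm,[onz(cc,*h(p),z)[:2].round(4).tolist() for p in pts])
pr('slab s',c,f,[(42,278),(135,292),(199,186)],.016)
pr('slab t',t,g,[(52,546),(240,525),(32,485)],.016)
pr('w2 s',c,f,[(113,70),(189,77),(120,52),(195,61)],.136)
pr('w2 t',t,g,[(198,397),(225,393),(240,438),(213,445)],.136)
# waffle on board
hsv=cv2.cvtColor(c['image'],cv2.COLOR_BGR2HSV)
for cc,n in((c,'s'),(t,'t')):
    for X in([.4545,.0485,.048],[.4,-.05,.022]): print(n,np.round(proj(cc,X)))
    
E
```

```text
slab s [[0.4997, -0.2301], [0.4261, -0.2508], [0.457, -0.4339]]
slab t [[0.4241, -0.2579], [0.4621, -0.4462], [0.4983, -0.242]]
w2 s [[0.5179, -0.3753], [0.4589, -0.3967], [0.5282, -0.4081], [0.4674, -0.4259]]
w2 t [[0.5221, -0.3848], [0.5291, -0.4116], [0.4739, -0.4194], [0.4636, -0.3928]]
s [297. 201.]
s [323. 198.]
t [305. 218.]
t [329. 235.]
```

{"method": "apply_moves", "body": {
  "commands": [
    [-1,0,0,0],
    [-1,0,0,0],
    [-0.25,0,1,0],
    [0,0,1,0],
    [0,0,1,0]
  ],
  "claw": 0
}}

```text
clock: 9.77
eef_pos: [0.4627, 0.0037, 0.0487]
tool_rot: [0.635, 0.772, -0.0, -0.0]
ft_force: [0.6, 0.3, -0.5]
grip_width: 0.0856
grasp_force: 0.0
```

{"method": "apply_moves", "body": {
  "commands": [
    [0,0,0,0],
    [0,0,0,0],
    [0,0,0,0],
    [0,0,0,0],
    [0,0,0,0]
  ],
  "claw": 0.22
}}

```text
clock: 10.18
eef_pos: [0.464, 0.0045, 0.0512]
tool_rot: [0.635, 0.773, 0.0, 0.001]
ft_force: [0.3, -0.1, -0.1]
grip_width: 0.0665
grasp_force: 0.1
```

{"method": "apply_moves", "body": {
  "commands": [
    [0,0,0,0],
    [0,0,0,0],
    [0,0,0,0],
    [0,0,0,0],
    [0,0,0,0]
  ],
  "claw": 0.25
}}

```text
clock: 10.6
eef_pos: [0.4637, 0.0044, 0.0505]
tool_rot: [0.635, 0.773, 0.0, 0.0]
ft_force: [1.1, -0.4, 0.9]
grip_width: 0.0642
grasp_force: 0.2
```

{"method": "apply_moves", "body": {
  "commands": [
    [0,0,0,0],
    [0,0,0,0],
    [0,0,0,0],
    [0,0,0,0],
    [0,0,0,0]
  ],
  "claw": 0.27
}}

```text
clock: 11.02
eef_pos: [0.4637, 0.0044, 0.0509]
tool_rot: [0.635, 0.773, 0.0, 0.0]
ft_force: [-1.4, 0.5, 6.3]
grip_width: 0.0632
grasp_force: 41.3
```

{"method": "apply_moves", "body": {
  "commands": [
    [0,0,0,0],
    [0,0,0,0],
    [0,0,0,0],
    [0,0,0,0],
    [0,0,0,0]
  ],
  "claw": 0.252
}}

```text
clock: 11.43
eef_pos: [0.4637, 0.0044, 0.0505]
tool_rot: [0.635, 0.773, 0.0, 0.0]
ft_force: [-0.8, 0.9, 5.0]
grip_width: 0.0637
grasp_force: 5.0
```

{"method": "apply_moves", "body": {
  "commands": [
    [0,0,0,0],
    [0,0,0,0],
    [0,0,0,0],
    [0,0,0,0],
    [0,0,0,0]
  ],
  "claw": 0.255
}}

```text
clock: 11.85
eef_pos: [0.4636, 0.0044, 0.0506]
tool_rot: [0.635, 0.773, 0.0, 0.0]
ft_force: [-0.8, -0.6, 5.7]
grip_width: 0.064
grasp_force: 9.3
```

{"method": "apply_moves", "body": {
  "commands": [
    [0,0,0,0],
    [0,0,0,0],
    [0,0,0,0],
    [0,0,0,0],
    [0,0,0,0]
  ],
  "claw": 0.252
}}

```text
clock: 12.27
eef_pos: [0.4636, 0.0044, 0.0505]
tool_rot: [0.635, 0.773, 0.0, 0.0]
ft_force: [-1.0, -0.3, 5.6]
grip_width: 0.0639
grasp_force: 5.1
```

{"method": "apply_moves", "body": {
  "commands": [
    [0.07,0,-0.35,0],
    [0.11,0,-0.35,0],
    [0.15,0,-0.35,0],
    [0.19,0,-0.35,0],
    [0.23,0,-0.35,0]
  ]
}}

```text
clock: 12.68
eef_pos: [0.4603, 0.0194, 0.086]
tool_rot: [0.635, 0.773, 0.0, -0.0]
ft_force: [-0.4, -0.3, -0.5]
grip_width: 0.0641
grasp_force: 4.2
```

```bash
python3 - <<'E'
from h import *; from crop import comp
o=bot.get_obs();print(o['eef_pos'],o['ft_force'],o['grasp_force'])
c=cam('side')
comp([(c['image'],(250,130,380,240),6)],'pics/c5.png')
E
```

```text
[0.46034611 0.01944606 0.08602322] [-0.38789858 -0.32459564 -0.45868021] 4.184062108397484
```

View pics/c5.png

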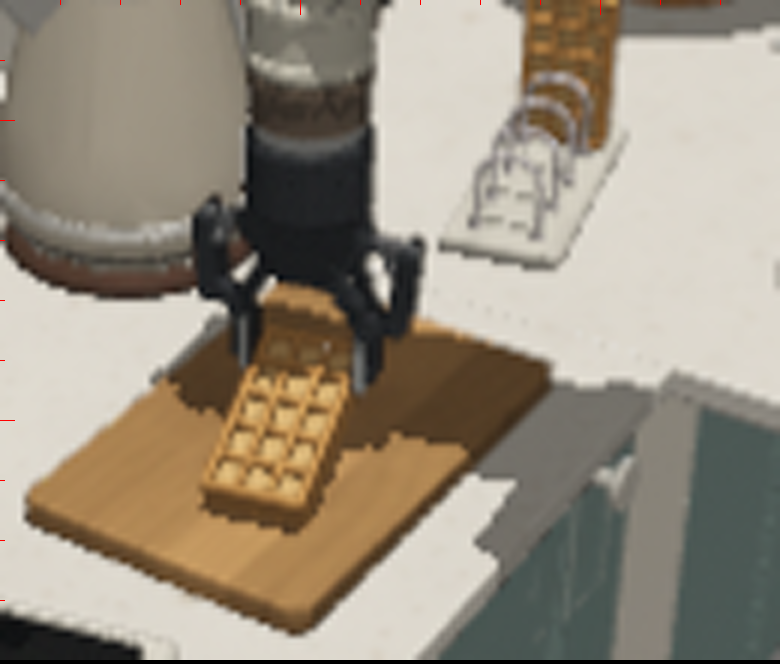

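The waffle has tilted about 20° with its far end still resting on the board near (290,215), so the light grip works as a pivot. I'll continue the arc.

{"method": "apply_moves", "body": {
  "commands": [
    [0.23,0,-0.31,0],
    [0.24,0,-0.29,0],
    [0.26,0,-0.27,0],
    [0.28,0,-0.25,0],
    [0.3,0,-0.23,0]
  ]
}}

```text
clock: 13.15
eef_pos: [0.4553, 0.0454, 0.1129]
tool_rot: [0.635, 0.773, 0.0, 0.0]
ft_force: [0.1, 0.0, -0.9]
grip_width: 0.0639
grasp_force: 4.2
```

{"method": "apply_moves", "body": {
  "commands": [
    [0.31,0,-0.21,0],
    [0.33,0,-0.19,0],
    [0.34,0,-0.17,0],
    [0.35,0,-0.14,0],
    [0.36,0,-0.12,0]
  ]
}}

```text
clock: 13.57
eef_pos: [0.4486, 0.0787, 0.1292]
tool_rot: [0.635, 0.773, 0.0, -0.0]
ft_force: [-0.1, -0.4, -1.7]
grip_width: 0.0637
grasp_force: 4.2
```

{"method": "apply_moves", "body": {
  "commands": [
    [0.37,0,-0.09,0],
    [0.37,0,-0.07,0],
    [0.37,0,-0.04,0],
    [0.38,0,-0.01,0],
    [0.2,0,0.0,0]
  ]
}}

```text
clock: 13.98
eef_pos: [0.442, 0.1121, 0.1331]
tool_rot: [0.634, 0.773, 0.0, -0.0]
ft_force: [0.4, 0.7, -0.9]
grip_width: 0.0637
grasp_force: 4.2
```

```bash
python3 - <<'E'
from h import *; from crop import comp
o=bot.get_obs();print(o['eef_pos'],o['ft_force'],o['grasp_force'])
c=cam('side');t=cam('top')
comp([(c['image'],(250,130,380,240),4),(t['image'],(270,180,340,250),2)],'pics/c6.png')
E
```

```text
[0.44198389 0.11211742 0.13306197] [ 0.3677189   0.71929167 -0.85646569] 4.174383133649826
```

View pics/c6.png

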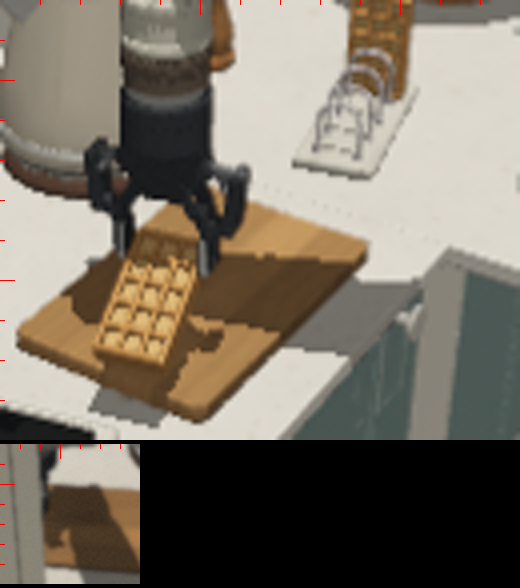

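The waffle is held at about 45° and has stopped pivoting, with its far end off the board near (275,218). I'll move back over the board and lighten the grip slightly so it swings down.

{"method": "apply_moves", "body": {
  "commands": [
    [-0.3,0,0,0],
    [-0.5,0,0,0],
    [-0.7,0,0,0],
    [-0.5,0,0,0],
    [0,0,0,0]
  ]
}}

```text
clock: 14.5
eef_pos: [0.4503, 0.0695, 0.133]
tool_rot: [0.636, 0.772, -0.0, 0.0]
ft_force: [0.5, -0.4, -0.9]
grip_width: 0.064
grasp_force: 4.2
```

{"method": "apply_moves", "body": {
  "commands": [
    [0,0,0,0],
    [0,0,0,0],
    [0,0,0,0],
    [0,0,0,0],
    [0,0,0,0]
  ],
  "claw": 0.251
}}

```text
clock: 14.92
eef_pos: [0.4501, 0.0721, 0.1333]
tool_rot: [0.635, 0.773, 0.0, 0.0]
ft_force: [0.2, -1.2, 1.2]
grip_width: 0.064
grasp_force: 1.4
```

{"method": "apply_moves", "body": {
  "commands": [
    [0,0,-0.6,0],
    [0,0,0,0],
    [0,0,0,0],
    [0,0,-0.6,0],
    [0,0,0,0]
  ]
}}

```text
clock: 15.33
eef_pos: [0.4507, 0.0722, 0.1579]
tool_rot: [0.635, 0.773, 0.001, 0.001]
ft_force: [0.3, -0.2, -1.3]
grip_width: 0.0643
grasp_force: 1.0
```

```bash
python3 - <<'E'
from h import *; from crop import comp
o=bot.get_obs();print(o['eef_pos'],o['ft_force'],o['grasp_force'])
c=cam('side');t=cam('top')
comp([(c['image'],(250,110,380,240),4)],'pics/c7.png')
E
```

```text
[0.45068759 0.0722183  0.15793342] [ 0.32802188 -0.15009066 -1.30927928] 0.9778672456741333
```

View pics/c7.png

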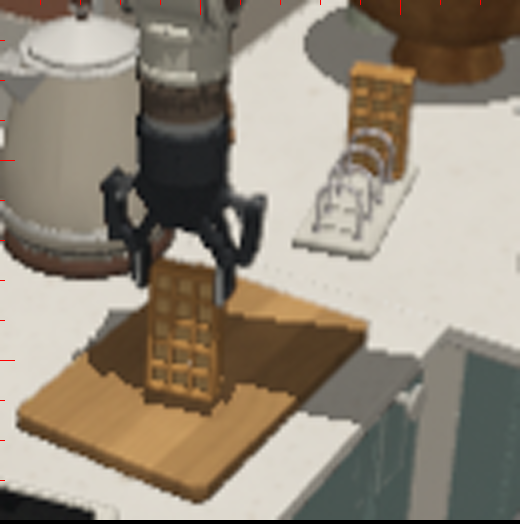

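The waffle now hangs close to vertical, with its lower end near (295,211) above the board. I'll firm up a little and lower it until the end touches, so it squares itself.

{"method": "apply_moves", "body": {
  "commands": [
    [0,0,0.1,0],
    [0,0,0.1,0],
    [0,0,0.2,0],
    [0,0,0.2,0],
    [0,0,0.2,0]
  ],
  "claw": 0.2515
}}

```text
clock: 15.85
eef_pos: [0.45, 0.0719, 0.1406]
tool_rot: [0.635, 0.773, -0.0, -0.0]
ft_force: [-1.5, -0.3, 4.6]
grip_width: 0.064
grasp_force: 2.5
```

{"method": "apply_moves", "body": {
  "commands": [
    [0,0,0.1,0],
    [0,0,0.1,0],
    [0,0,0.1,0],
    [0,0,0.1,0],
    [0,0,0.1,0]
  ]
}}

```text
clock: 16.27
eef_pos: [0.45, 0.072, 0.1315]
tool_rot: [0.635, 0.773, 0.0, 0.0]
ft_force: [-2.3, -0.4, 6.6]
grip_width: 0.0643
grasp_force: 4.4
```

{"method": "apply_moves", "body": {
  "commands": [
    [0,0,0.1,0],
    [0,0,0.1,0],
    [0,0,0.1,0],
    [0,0,0.1,0],
    [0,0,0,0]
  ]
}}

```text
clock: 16.68
eef_pos: [0.4499, 0.072, 0.1235]
tool_rot: [0.635, 0.773, 0.0, -0.0]
ft_force: [-2.5, -0.6, 4.8]
grip_width: 0.0642
grasp_force: 4.8
```

```bash
python3 - <<'E'
from h import *; from crop import comp
o=bot.get_obs();print(o['eef_pos'],o['ft_force'],o['grasp_force'])
c=cam('side','side3.png');t=cam('top','top3.png')
comp([(c['image'],(260,130,370,230),5)],'pics/c8.png')
E
```

```text
[0.44986705 0.07199653 0.12350146] [-2.52738746 -0.56659436  4.77125605] 4.816994145512581
```

View pics/c8.png

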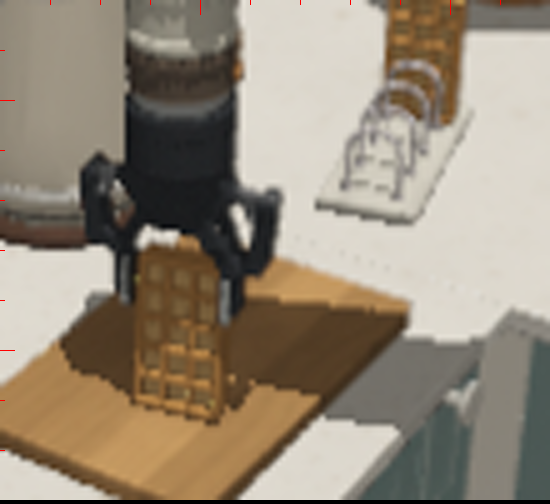

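The waffle stands on end on the board: lower corners near (287,210) and (304,214), upper left corner near (288,179). I'll check numerically that it is upright by projecting a vertical box.

```bash
python3 - <<'E'
from h import *
c=cam('side')
bl=onz(c,287,210,.022);br=onz(c,304,213.6,.022);print(bl,br,np.linalg.norm(bl-br),np.degrees(np.arctan2(*(bl-br)[1::-1])))
a=np.radians(10.9);w=np.array([np.cos(a),np.sin(a),0]);n=np.array([-np.sin(a),np.cos(a),0])
C=np.array([.450,.072,0])
for off in(0,5,-5,10,-10):
  for tilt in(0,8,-8):
    s,co=np.sin(np.radians(tilt)),np.cos(np.radians(tilt))
    ax=np.array([0,0,1])*co+n*s; nn=n*co-np.array([0,0,1])*s
    B=C+n*off/1000+[0,0,.022]
    print(off,tilt,[np.round(proj(c,B+sw*w*.032+nn*.013+ax*h),1).tolist() for h in(0,.12) for sw in(1,-1)])
# mask edges of waffle columns
hsv=cv2.cvtColor(c['image'],cv2.COLOR_BGR2HSV);print([ (y,hsv[y,282:312].tolist()) for y in (205,)][0][1][::3])
E
```

```text
[0.47501962 0.08148718 0.022     ] [0.41289072 0.0675419  0.022     ] 0.06367472294660362 12.650776054216045
0 0 [[284.7, 211.0], [301.6, 214.9], [284.4, 182.8], [302.1, 186.6]]
0 8 [[284.7, 211.4], [301.6, 215.3], [282.6, 186.1], [300.4, 189.9]]
0 -8 [[284.7, 210.6], [301.6, 214.5], [286.2, 180.1], [303.8, 183.8]]
5 0 [[284.1, 211.8], [301.1, 215.7], [283.8, 183.6], [301.6, 187.3]]
5 8 [[284.2, 212.2], [301.1, 216.1], [282.0, 186.8], [299.8, 190.7]]
5 -8 [[284.1, 211.3], [301.1, 215.3], [285.6, 180.9], [303.3, 184.6]]
-5 0 [[285.2, 210.2], [302.1, 214.1], [284.9, 182.0], [302.6, 185.8]]
-5 8 [[285.2, 210.6], [302.1, 214.5], [283.1, 185.3], [300.9, 189.1]]
-5 -8 [[285.2, 209.8], [302.1, 213.7], [286.7, 179.4], [304.3, 183.1]]
10 0 [[283.6, 212.6], [300.6, 216.6], [283.3, 184.3], [301.1, 188.1]]
10 8 [[283.6, 213.0], [300.6, 217.0], [281.4, 187.6], [299.3, 191.5]]
10 -8 [[283.6, 212.1], [300.6, 216.1], [285.1, 181.6], [302.8, 185.3]]
-10 0 [[285.7, 209.4], [302.6, 213.3], [285.5, 181.3], [303.1, 185.0]]
-10 8 [[285.7, 209.8], [302.6, 213.7], [283.7, 184.5], [301.4, 188.3]]
-10 -8 [[285.7, 209.0], [302.6, 212.9], [287.3, 178.6], [304.8, 182.3]]
[[15, 138, 83], [15, 140, 80], [16, 156, 116], [16, 155, 153], [17, 155, 170], [16, 157, 138], [17, 133, 113], [16, 157, 141], [17, 135, 170], [15, 139, 92]]
```

{"method": "apply_moves", "body": {
  "commands": [
    [0,0,0,0],
    [0,0,0,0],
    [0,0,0,0],
    [0,0,0,0],
    [0,0,0,0]
  ],
  "claw": 0.245
}}

```text
clock: 17.25
eef_pos: [0.45, 0.0718, 0.1229]
tool_rot: [0.635, 0.773, -0.0, -0.0]
ft_force: [0.5, -0.8, 0.5]
grip_width: 0.0644
grasp_force: 0.1
```

{"method": "apply_moves", "body": {
  "commands": [
    [0,0,0,0],
    [0,0,0,0],
    [0,0,0,0],
    [0,0,0,0],
    [0,0,0,0]
  ],
  "claw": 0.2
}}

```text
clock: 17.67
eef_pos: [0.45, 0.0719, 0.1231]
tool_rot: [0.635, 0.773, 0.0, 0.0]
ft_force: [-0.1, -0.3, 1.1]
grip_width: 0.0682
grasp_force: 0.0
```

```bash
python3 - <<'E'
from h import *
a=cv2.imread('pics/side3.png').astype(int);c=cam('side','side4.png')
d=np.abs(c['image'].astype(int)-a).max(2)>45
ys,xs=np.nonzero(d);print(d.sum(), [(x,y) for x,y in zip(xs,ys)][:40])
# column profile: light waffle ridges vs board
hsv=cv2.cvtColor(c['image'],cv2.COLOR_BGR2HSV)
for y in range(176,218,2): print(y,hsv[y,280:312,2].tolist())
E
```

```text
142 [(np.int64(372), np.int64(37)), (np.int64(393), np.int64(79)), (np.int64(396), np.int64(105)), (np.int64(397), np.int64(114)), (np.int64(278), np.int64(160)), (np.int64(278), np.int64(161)), (np.int64(282), np.int64(167)), (np.int64(284), np.int64(167)), (np.int64(282), np.int64(170)), (np.int64(276), np.int64(172)), (np.int64(306), np.int64(172)), (np.int64(306), np.int64(173)), (np.int64(309), np.int64(173)), (np.int64(303), np.int64(174)), (np.int64(307), np.int64(174)), (np.int64(291), np.int64(175)), (np.int64(287), np.int64(176)), (np.int64(310), np.int64(176)), (np.int64(286), np.int64(177)), (np.int64(287), np.int64(177)), (np.int64(299), np.int64(177)), (np.int64(310), np.int64(177)), (np.int64(287), np.int64(178)), (np.int64(290), np.int64(178)), (np.int64(291), np.int64(178)), (np.int64(292), np.int64(178)), (np.int64(293), np.int64(178)), (np.int64(300), np.int64(178)), (np.int64(310), np.int64(178)), (np.int64(315), np.int64(178)), (np.int64(289), np.int64(179)), (np.int64(290), np.int64(179)), (np.int64(291), np.int64(179)), (np.int64(292), np.int64(179)), (np.int64
[... 2655 characters left out ...]
3, 119, 117, 102, 86, 92, 90, 84, 95, 159, 174]
210 [174, 173, 174, 176, 175, 171, 87, 134, 156, 175, 176, 158, 126, 152, 101, 105, 106, 122, 92, 115, 115, 115, 117, 115, 102, 84, 81, 79, 94, 159, 174, 171]
212 [178, 178, 176, 176, 177, 179, 180, 181, 173, 172, 172, 178, 177, 114, 134, 145, 155, 149, 165, 173, 180, 176, 117, 115, 114, 148, 151, 154, 158, 173, 173, 171]
214 [174, 175, 178, 180, 182, 187, 193, 192, 192, 193, 191, 192, 193, 192, 191, 189, 176, 174, 173, 173, 169, 90, 105, 108, 166, 169, 172, 173, 172, 171, 169, 171]
216 [177, 178, 181, 185, 191, 192, 192, 194, 194, 195, 196, 194, 193, 193, 194, 191, 191, 194, 193, 183, 175, 175, 175, 175, 175, 174, 174, 172, 171, 171, 175, 177]
```

The waffle stands upright on its own: its left edge stays at column 286 from row 182 to 210. I'll regrip across the thickness, which centres and squares it.

{"method": "apply_moves", "body": {
  "commands": [
    [0,0,0,0],
    [0,0,0,0],
    [0,0,0,0],
    [0,0,0,0],
    [0,0,-0.3,0]
  ],
  "claw": 0
}}

```text
clock: 18.13
eef_pos: [0.4491, 0.0717, 0.1283]
tool_rot: [0.635, 0.773, -0.001, -0.001]
ft_force: [0.7, 0.3, -0.3]
grip_width: 0.0851
grasp_force: 0.0
```

{"method": "apply_moves", "body": {
  "commands": [
    [0,0,-0.7,0],
    [0,0,-0.8,0],
    [0,0,-0.8,0],
    [0,0,-0.8,0],
    [0,0,-0.4,0]
  ]
}}

```text
clock: 18.55
eef_pos: [0.451, 0.072, 0.2015]
tool_rot: [0.635, 0.773, 0.001, 0.001]
ft_force: [1.4, -0.4, -0.5]
grip_width: 0.0852
grasp_force: 0.0
```

{"method": "apply_moves", "body": {
  "commands": [
    [0,0,0,-0.1],
    [0,0,0,-0.1],
    [0,0,0,-0.1],
    [0,0,0,-0.1],
    [0,0,0,-0.1]
  ]
}}

```text
clock: 18.97
eef_pos: [0.4499, 0.0718, 0.1991]
tool_rot: [0.411, 0.912, -0.0, -0.0]
ft_force: [-0.6, -0.2, -0.8]
grip_width: 0.0854
grasp_force: 0.0
```

{"method": "apply_moves", "body": {
  "commands": [
    [0,0,0,-0.1],
    [0,0,0,-0.1],
    [0,0,0,-0.1],
    [0,0,0,-0.1],
    [0,0,0,-0.1]
  ]
}}

```text
clock: 19.38
eef_pos: [0.4499, 0.0718, 0.199]
tool_rot: [0.161, 0.987, -0.0, -0.0]
ft_force: [-0.1, -0.3, 0.6]
grip_width: 0.0854
grasp_force: 0.0
```

{"method": "apply_moves", "body": {
  "commands": [
    [0,0,0,-0.1],
    [0,0,0,-0.1],
    [0,0,0,-0.1],
    [0,0,0,-0.1],
    [0,0,0,-0.1]
  ]
}}

```text
clock: 19.8
eef_pos: [0.4498, 0.0718, 0.199]
tool_rot: [-0.1, 0.995, -0.0, -0.0]
ft_force: [0.5, 0.9, -0.2]
grip_width: 0.0853
grasp_force: 0.0
```

```bash
python3 - <<'E'
from h import *
o=bot.get_obs();print(o['eef_pos'],o['tool_rot'])
T=cam('top','top5.png');c=cam('side','side5.png')
for cc,r in((T,(275,190,330,250)),(c,(270,165,325,220))):
    hsv=cv2.cvtColor(cc['image'],cv2.COLOR_BGR2HSV)
    C=np.array([.4514,.0651,.142]);print('pred top centre',np.round(proj(cc,C),1))
    u,v=map(int,np.round(proj(cc,C)))
    for y in range(v-8,v+9): print(y,u-14,hsv[y,u-14:u+15,2].tolist())
E
```

```text
[0.44984021 0.07182843 0.19904658] [-1.00138681e-01  9.94973475e-01 -1.57892155e-05 -1.66243483e-04]
pred top centre [301.  203.6]
196 287 [129, 131, 129, 131, 141, 163, 187, 204, 205, 205, 202, 202, 202, 200, 201, 203, 207, 206, 208, 208, 207, 207, 206, 196, 174, 160, 165, 187, 200]
197 287 [131, 131, 131, 130, 140, 159, 187, 200, 198, 190, 180, 179, 178, 176, 180, 192, 199, 204, 207, 207, 206, 207, 204, 193, 175, 161, 162, 173, 188]
198 287 [130, 130, 130, 131, 138, 155, 176, 188, 183, 160, 142, 139, 137, 132, 141, 168, 187, 199, 203, 202, 204, 204, 200, 179, 152, 131, 130, 139, 154]
199 287 [129, 131, 131, 131, 132, 143, 159, 168, 155, 127, 107, 97, 95, 97, 106, 137, 166, 185, 191, 189, 192, 193, 186, 159, 125, 102, 98, 105, 114]
200 287 [129, 129, 129, 129, 130, 133, 144, 145, 129, 105, 85, 79, 80, 80, 89, 115, 142, 161, 166, 162, 162, 164, 155, 130, 100, 86, 84, 88, 86]
201 287 [129, 130, 129, 130, 131, 132, 137, 136, 119, 96, 82, 79, 78, 78, 84, 99, 127, 142, 142, 127, 116, 114, 109, 98, 83, 76, 74, 75, 74]
202 287 [129, 129, 130, 128, 130, 130, 136, 132, 117, 97, 84, 83, 85, 9
[... 3335 characters left out ...]
65, 162, 153, 101, 103, 96, 115, 114, 100, 98, 90, 112, 118, 120, 136, 132, 146, 159, 171, 186, 210, 145, 114, 172, 176, 175, 174]
187 281 [113, 112, 97, 87, 80, 87, 102, 93, 111, 111, 103, 99, 92, 116, 114, 112, 115, 107, 114, 120, 124, 133, 161, 105, 117, 177, 177, 176, 175]
188 281 [113, 100, 84, 81, 82, 86, 102, 95, 99, 98, 94, 98, 88, 111, 115, 116, 122, 113, 115, 115, 111, 101, 127, 106, 108, 127, 127, 126, 127]
189 281 [102, 84, 82, 82, 82, 85, 98, 96, 102, 101, 92, 99, 93, 98, 101, 107, 124, 113, 111, 115, 114, 105, 129, 106, 104, 84, 84, 84, 83]
190 281 [85, 81, 81, 80, 80, 86, 100, 94, 112, 101, 96, 98, 98, 119, 127, 161, 128, 159, 122, 102, 104, 103, 128, 106, 103, 85, 85, 83, 84]
```

{"method": "apply_moves", "body": {
  "commands": [
    [0,-0.3,0.5,0],
    [0,0,1,0],
    [0,0,1,0],
    [0,0,1,0],
    [0,0,0.5,0]
  ]
}}

```text
clock: 20.32
eef_pos: [0.4497, 0.0657, 0.117]
tool_rot: [-0.096, 0.995, -0.0, -0.002]
ft_force: [-0.8, 0.0, -0.6]
grip_width: 0.0856
grasp_force: 0.0
```

{"method": "apply_moves", "body": {
  "commands": [
    [0,0,0,0],
    [0,0,0,0],
    [0,0,0,0],
    [0,0,0,0],
    [0,0,0,0]
  ],
  "claw": 0.6
}}

```text
clock: 20.73
eef_pos: [0.452, 0.0661, 0.1201]
tool_rot: [-0.097, 0.995, 0.0, 0.001]
ft_force: [0.2, 0.2, -0.5]
grip_width: 0.0344
grasp_force: 0.0
```

{"method": "apply_moves", "body": {
  "commands": [
    [0,0,0,0],
    [0,0,0,0],
    [0,0,0,0],
    [0,0,0,0],
    [0,0,0,0]
  ],
  "claw": 0.75
}}

```text
clock: 21.15
eef_pos: [0.4518, 0.0661, 0.12]
tool_rot: [-0.098, 0.995, 0.0, 0.001]
ft_force: [-0.9, -0.3, 5.9]
grip_width: 0.0238
grasp_force: 58.5
```

{"method": "apply_moves", "body": {
  "commands": [
    [0,0,0,0],
    [0,0,0,0],
    [0,0,0,0],
    [0,0,0,0],
    [0,0,0,0]
  ]
}}

```text
clock: 21.57
eef_pos: [0.4518, 0.0661, 0.12]
tool_rot: [-0.098, 0.995, 0.0, 0.001]
ft_force: [-1.3, 1.2, 5.3]
grip_width: 0.0243
grasp_force: 58.5
```

{"method": "apply_moves", "body": {
  "commands": [
    [0,0,-0.5,0],
    [0,0,-1,0],
    [0,0,-1,0],
    [0,0,-1,0],
    [0,0,-1,0]
  ]
}}

```text
clock: 21.98
eef_pos: [0.4505, 0.0659, 0.2094]
tool_rot: [-0.098, 0.995, -0.0, -0.001]
ft_force: [0.8, 0.4, -0.8]
grip_width: 0.0243
grasp_force: 58.6
```

```bash
python3 - <<'E'
from h import *
o=bot.get_obs();print(o['eef_pos'],o['grasp_force'])
T=cam('top','top6.png');c=cam('side','side6.png')
def row(cc,x0,x1,y0,y1,ch=2):
    h=cv2.cvtColor(cc['image'],cv2.COLOR_BGR2HSV)
    for y in range(y0,y1): print(y,''.join('%4d'%q for q in h[y,x0:x1,ch]))
print('top S');row(T,412,434,194,234,1)
print('side S');row(c,333,360,122,160,1)
E
```

```text
[0.45054396 0.06586854 0.20943868] 58.59693065285683
top S
194   23  26  26  23  26  26  26  25  26  29  30  29  31  28  28  24  22  25  24  24  24  24
195   24  25  24  25  25  25  28  31  39  46  48  53  54  47  32  25  24  25  25  25  24  24
196   25  23  24  24  24  25  26  43  70  86  93  97 100  81  48  29  25  22  25  24  25  24
197   25  25  25  25  25  24  30  54 101 129 140 144 142 116  69  38  25  24  24  25  24  25
198   24  23  24  25  24  25  32  64 120 149 155 156 155 139  90  45  29  24  25  23  25  24
199   25  24  23  25  25  27  37  72 134 152 157 158 158 149 112  61  33  25  24  22  24  22
200   25  24  25  24  25  29  41  81 139 154 154 157 159 153 127  77  41  26  23  22  22  23
201   23  24  25  24  26  30  57 109 146 157 154 154 160 155 137  96  53  30  24  24  22  23
202   23  25  25  25  27  38  74 126 154 148 157 155 156 154 152 116  71  38  26  25  24  26
203   23  24  24  24  29  44  85 140 153 157 154 155 156 156 156 137  94  49  29  26  25  25
204   22  24  25  27  34  56 102 145 152 156 156 155 155 155 157 153 116  66  35  25  24  24
205   23  25  25  
[... 6279 characters left out ...]
20  17  18  19  17  19
154   23  21  20  22  21  22  23  22  20  10  34  28  18  41  34 110 138  56  27  24  24  18  17  18  17  17  19
155   15  15  20  21  24  22  22  23  23  18  22  23  13  19  17  31  27  26  22  24  21  17  17  17  17  17  18
156   17  14  16  17  16  22  23  23  23  19  20  23  20  23  21  22  22  22  24  22  18  16  18  17  17  18  17
157   21  17  18  20  14  15  24  25  23  18  20  23  22  22  22  23  22  23  25  21  17  17  17  17  17  17  17
158   20  17  19  23  25  19  15  23  24  20  23  21  21  23  22  23  22  24  23  19  18  17  17  17  18  18  17
159   22  23  22  23  23  24  19  20  24  19  19  16  18  22  22  22  22  23  19  17  17  18  18  18  18  18  17
```

```bash
python3 - <<'E'
from h import *
from scipy.optimize import least_squares
T=cam('top');c=cam('side')
g=cv2.cvtColor(T['image'],cv2.COLOR_BGR2GRAY).astype(float)
for y in range(208,238): print(y,''.join('%4d'%q for q in g[y,376:416]))
obs=[(T,(52,546),'t',(-98,-42,16)),(T,(240,525),'t',(98,-42,16)),(T,(32,485),'t',(-98,42,16)),
(c,(42,278),'s',(-98,42,16)),(c,(135,292),'s',(-98,-42,16)),(c,(199,186),'s',(98,-42,16))]
P=[]
for cc,q,k,X in obs:
    P.append((cc,(370+q[0]/4-.4,180+(q[1]-329)/4-.4) if k=='t' else (315+q[0]/5-.4,115+q[1]/5-.4),np.array(X)/1e3))
W=[(T,(419.6,196.2),(47,32,136)),(T,(425.7,196),(73,32,136)),(T,(429.8,207.8),(73,-32,136)),(T,(423,209),(47,-32,136)),
(c,(338.2,125.4),(73,32,136)),(c,(337,127.6),(47,32,136)),(c,(352.9,129.6),(73,-32,136))]
W=[(a,b,np.array(X)/1e3) for a,b,X in W]
def pose(p,X): s,co=np.sin(p[2]),np.cos(p[2]);return np.array([p[0]+co*X[0]-s*X[1],p[1]+s*X[0]+co*X[1],X[2]])
def fit(D):
    r=least_squares(lambda p:np.concatenate([np.array(proj(a,pose(p,X)))-b for a,b,X in D]),[.484,-.343,-1.38],loss='soft_l1')
    print(r.x,np.degrees(r.x[2]),np.round(np.concatenate([np.array(proj(a,pose(r.x,X)))-b for a,b,X in D]),1).reshape(-1,2).tolist())
fit([d for d in P if d[0] is T]);fit([d for d in P if d[0] is c]);fit(P);fit([d for d in W if d[0] is T]);fit([d for d in W if d[0] is c]);fit(P+W)
E
```

```text
208  200 200 199 201 202 199 201 201 203 201 200 201 201 203 202 204 203 202 200 203 204 204 204 203 203 201 200 200 195 197 197 198 198 198 197 198 197 191 177 149
209  199 199 199 200 200 201 199 202 201 201 200 202 201 202 204 203 203 203 202 202 202 203 202 204 203 202 200 195 192 192 195 199 197 198 199 199 191 178 160 135
210  199 199 199 201 199 200 201 200 199 200 199 199 202 201 203 204 202 199 197 196 199 202 204 203 201 201 198 188 178 178 188 195 199 199 200 195 182 156 135 122
211  199 201 201 199 199 200 201 197 193 193 196 200 199 203 202 201 199 192 181 183 188 198 201 203 202 199 191 170 158 161 178 190 198 199 198 190 171 136 111 117
212  199 202 201 201 200 201 199 193 179 175 186 196 200 202 202 201 195 182 161 162 176 188 196 199 201 194 183 159 150 158 171 185 195 198 192 177 152 120 100 115
213  200 200 201 201 200 199 196 181 158 154 175 192 200 201 200 197 189 167 149 159 166 182 193 197 195 187 172 153 153 164 172 182 193 192 185 165 134 106  92 104
214  201 200 202 202 200 198 192 170 146 152 170 186 195 200 198 194 177 152 144 158 168 178 190 193 191 177 1
[... 3916 characters left out ...]
.7], [0.7, -0.0], [-0.6, -0.9]]
[ 0.48117657 -0.33452317 -1.37794324] -78.95033191232095 [[-0.8, -0.3], [0.6, 0.9], [0.1, -0.6]]
[ 0.48326589 -0.34244254 -1.36511366] -78.21525121371751 [[-0.7, 0.4], [0.2, -0.0], [-1.1, -1.3], [-0.1, -1.2], [1.4, -0.2], [0.2, -1.6]]
[ 0.4881627  -0.34300433 -1.4493694 ] -83.04274959423252 [[-0.3, -0.3], [0.2, -0.3], [0.1, 0.8], [0.1, -0.1]]
[ 0.49135207 -0.33196435 -1.55272052] -88.96433273647693 [[0.7, 0.1], [-0.8, 0.4], [0.0, -0.5]]
[ 0.4833618  -0.3426574  -1.37359844] -78.70139352585497 [[-0.8, 0.2], [0.2, 0.2], [-1.0, -1.4], [-0.2, -1.3], [1.1, -0.2], [0.4, -1.5], [-1.2, 0.0], [-0.8, -0.4], [0.3, 0.6], [0.5, 0.1], [0.2, -0.4], [-0.3, -0.0], [0.4, -2.2]]
```

```bash
python3 - <<'E'
from h import *
T=cam('top');c=cam('side')
def pose(p,X): s,co=np.sin(p[2]),np.cos(p[2]);return np.array([p[0]+co*X[0]-s*X[1],p[1]+s*X[0]+co*X[1],X[2]])
p=[.4834,-.3427,np.radians(-78.7)]
for z in(.016,.046,.076):
  print(z,[np.round(proj(T,pose(p,np.array([x,y,0])/1e3+[0,0,z])),1).tolist() for x in(-80,-40,0) for y in(-24.5,0,24.5)])
for u,v in((386.3,228),(395.9,226.5),(405.8,225.2)): print(onz(T,u,v,.017)[:2])
# side: hoops
g=cv2.cvtColor(c['image'],cv2.COLOR_BGR2GRAY)
for y in range(138,172): print(y,''.join('%4d'%q for q in g[y,322:356]))
for z in(.016,.046,.076):
  print(z,[np.round(proj(c,pose(p,np.array([x,y,0])/1e3+[0,0,z])),1).tolist() for x in(-80,-40,0) for y in(-24.5,0,24.5)])
E
```

```text
0.016 [[385.2, 230.0], [383.6, 225.0], [382.1, 220.1], [395.0, 228.9], [393.4, 224.0], [391.7, 219.1], [404.8, 227.8], [403.1, 222.9], [401.4, 218.1]]
0.046 [[386.4, 225.4], [384.8, 220.4], [383.2, 215.5], [396.4, 224.3], [394.7, 219.4], [393.0, 214.5], [406.3, 223.3], [404.5, 218.3], [402.8, 213.5]]
0.076 [[387.7, 220.7], [386.0, 215.7], [384.4, 210.8], [397.8, 219.6], [396.0, 214.7], [394.4, 209.8], [407.8, 218.6], [406.0, 213.6], [404.2, 208.7]]
[ 0.45287038 -0.27392904]
[ 0.46282344 -0.31249811]
[ 0.47191809 -0.35246234]
138  216 216 217 217 217 216 216 217 217 216 216 215 216 216 204 116  96 121 124 112  97  96 102 117 111 120 118  84  85  89 141 201 216 216
139  215 216 216 217 216 216 216 217 217 216 216 215 215 216 203 105  80  90  85  83  89  99 103 116 107 116 118  95  92  91 140 201 216 216
140  214 216 216 216 216 217 216 217 216 216 216 215 215 215 202  91  86  94  91  84  87  90  89  90  82  82  96 100  93  94 151 209 216 215
141  215 216 216 216 217 216 216 216 215 215 215 216 215 215 202  87  81  89  94  95  85  94  93  93  88  84  94  89  85  94 161 216 216 216
142  
[... 3977 characters left out ...]
82 194 200 204 206 207 207 207 205 192 192 198 205 201 197 184 186 216 216 215 216 216 216 217 216 217 217
171  209 107 113 110 112 112 126 139 153 162 171 178 185 194 200 205 207 210 207 204 201 191 165 209 216 215 215 215 216 217 217 217 217 217
0.016 [[339.7, 169.7], [333.9, 168.6], [328.2, 167.5], [342.4, 165.0], [336.7, 163.9], [331.0, 162.8], [344.9, 160.3], [339.3, 159.3], [333.7, 158.2]]
0.046 [[340.2, 163.4], [334.3, 162.3], [328.5, 161.2], [342.9, 158.7], [337.1, 157.6], [331.3, 156.6], [345.4, 154.1], [339.7, 153.1], [334.1, 152.0]]
0.076 [[340.7, 156.9], [334.8, 155.8], [328.9, 154.8], [343.4, 152.3], [337.5, 151.2], [331.7, 150.2], [345.9, 147.7], [340.2, 146.7], [334.5, 145.7]]
```

The hoop legs measured in the top view match the fitted rack pose (0.4834, -0.3427, -78.7°) within 0.3 px. The free slot at x = -20 mm is at (0.4795, -0.3231).

{"method": "apply_moves", "body": {
  "commands": [
    [0.12,-0.6,0,0],
    [0.12,-0.95,0,0],
    [0.12,-1,0,0],
    [0.12,-1,0,0],
    [0.12,-1,0,0]
  ]
}}

```text
clock: 22.7
eef_pos: [0.456, -0.0263, 0.2074]
tool_rot: [-0.098, 0.995, 0.0, -0.002]
ft_force: [-0.4, 0.1, -1.8]
grip_width: 0.0237
grasp_force: 58.7
```

{"method": "apply_moves", "body": {
  "commands": [
    [0.12,-1,0,0],
    [0.12,-1,0,0],
    [0.12,-1,0,0],
    [0.12,-1,0,0],
    [0.12,-1,0,0]
  ]
}}

```text
clock: 23.12
eef_pos: [0.4637, -0.1268, 0.2073]
tool_rot: [-0.098, 0.995, 0.001, -0.002]
ft_force: [0.0, 0.3, -0.9]
grip_width: 0.0239
grasp_force: 58.7
```

{"method": "apply_moves", "body": {
  "commands": [
    [0.12,-1,0,0],
    [0.12,-1,0,0],
    [0.12,-1,0,0],
    [0.12,-1,0,0],
    [0.12,-1,0,0]
  ]
}}

```text
clock: 23.53
eef_pos: [0.4714, -0.2271, 0.2072]
tool_rot: [-0.097, 0.995, 0.001, -0.001]
ft_force: [0.7, 0.2, -1.3]
grip_width: 0.0239
grasp_force: 58.7
```

{"method": "apply_moves", "body": {
  "commands": [
    [0.12,-1,0,0],
    [0.12,-1,0,0],
    [0.12,-1,0,0],
    [0.12,-1,0,0],
    [0.12,-0.6,0,0]
  ]
}}

```text
clock: 23.95
eef_pos: [0.4778, -0.3205, 0.207]
tool_rot: [-0.097, 0.995, 0.001, -0.001]
ft_force: [0.2, 0.2, -0.9]
grip_width: 0.0238
grasp_force: 58.8
```

{"method": "apply_moves", "body": {
  "commands": [
    [0,0,0,0],
    [0,0,0,0],
    [0,0,0,0],
    [0,0,0,0],
    [0,0,0,0]
  ]
}}

```text
clock: 24.37
eef_pos: [0.4785, -0.3181, 0.2091]
tool_rot: [-0.098, 0.995, 0.0, -0.0]
ft_force: [0.3, 0.0, -0.9]
grip_width: 0.0244
grasp_force: 58.9
```

```bash
python3 - <<'E'
from h import *
o=bot.get_obs();print(o['eef_pos'],o['tool_rot'],o['joint_pos'])
T=cam('top');c=cam('side','side7.png');p=o['eef_pos']
a=np.radians(11.2);w=np.array([np.cos(a),np.sin(a),0]);n=np.array([-np.sin(a),np.cos(a),0])
for nm,cc in(('T',T),('s',c)):
    print(nm,'held bottom (+w,-w at +n face;-n)',[np.round(proj(cc,p+sw*.032*w+sn*.013*n-[0,0,.098]),1).tolist() for sn in(1,-1) for sw in(1,-1)])
h=cv2.cvtColor(c['image'],cv2.COLOR_BGR2HSV)
b=[proj(c,p+sw*.032*w+.013*n-[0,0,.098]) for sw in(1,-1)]
x0=int(b[0][0])-6;y0=int(b[0][1])-14
for y in range(y0,y0+26): print(y,x0,''.join('%4d'%q for q in h[y,x0:x0+32,1]))
g=cv2.cvtColor(T['image'],cv2.COLOR_BGR2HSV)
b=proj(T,p-[0,0,.098]);x0=int(b[0])-14;y0=int(b[1])-20
for y in range(y0,y0+36): print(y,x0,''.join('%4d'%q for q in g[y,x0:x0+28,1]))
E
```

```text
[ 0.47851238 -0.31806835  0.20914816] [-9.82058919e-02  9.95166104e-01  1.58177130e-04 -6.22111236e-05] [-5.86722971e-01  4.09699787e-01  1.27983043e-01  1.28937610e+00
  1.66246248e-04 -7.83451872e-01]
T held bottom (+w,-w at +n face;-n) [[395.9, 202.5], [400.4, 215.5], [402.4, 201.8], [407.1, 214.8]]
s held bottom (+w,-w at +n face;-n) [[330.5, 142.0], [345.9, 144.7], [332.3, 139.2], [347.6, 141.8]]
128 324   17  17  17  17  17  17  20  22  36 128 148 131 131 140 157 145 138 144 151 158 153 150 155 159 162 164 153 151 151 156 163 164
129 324   18  17  17  17  17  17  18  19  26 145 147 131 131 139 158 138 131 133 143 153 138 137 141 151 160 158 153 145 146 140 107 151
130 324   17  17  17  17  17  17  17  17  22 158 151 139 136 143 151 138 131 132 143 152 134 132 134 152 160 155 152 147 146  90  39  59
131 324   17  17  18  17  19  18  17  16  22 161 160 153 146 152 155 143 136 138 144 153 136 131 136 152 157 146 140 157 152  77  24  25
132 324   17  17  20  22  24  21  19  17  22 158 152 145 150 156 158 158 154 151 149 155 148 141 144 157 159 145 137 155 147  74  25  25
133 324   
[... 6522 characters left out ...]
 23  13  19  24  23  24  19  16  24  27  25  24  18  26  26  21  16  21  23  23  23  23  36  56
219 387   21  25  26  27  18  13  15  22  24  22  19  21  23  23  24  26  26  29  26  22  19  18  23  29  26  21  32  44
220 387   24  22  23  21  21  21  21  26  23  18  16  18  21  26  18  20  23  29  23  16  22  21  26  23  29  23  25  39
221 387   20  21  24  24  26  26  26  33  21  25  22  22  27  24  23  26  26  29  24  19  19  25  21  28  25  23  26  30
222 387   24  18  24  26  29  23  26  20  21  19  23  27  24  28  26  29  27  24  19  19  28  21  23  23  23  23  26  30
223 387   19  22  26  24  21  26  27  27  21  16  25  21  21  26  26  21  23  21  19  16  15  21  23  26  26  28  24  27
```

{"method": "apply_moves", "body": {
  "commands": [
    [0,-0.15,0.4,-0.05],
    [0,0,0.4,0],
    [0,0,0.4,0],
    [0,0,0.25,0],
    [0,0,0,0]
  ]
}}

```text
clock: 24.88
eef_pos: [0.4781, -0.3212, 0.1782]
tool_rot: [-0.123, 0.992, 0.001, -0.001]
ft_force: [0.3, -0.1, -3.2]
grip_width: 0.024
grasp_force: 58.9
```

{"method": "apply_moves", "body": {
  "commands": [
    [0,0,0,0],
    [0,0,0,0],
    [0,0,0,0],
    [0,0,0,0],
    [0,0,0,0]
  ]
}}

```text
clock: 25.3
eef_pos: [0.4793, -0.3222, 0.1805]
tool_rot: [-0.124, 0.992, -0.0, 0.0]
ft_force: [-0.0, -0.8, -0.9]
grip_width: 0.024
grasp_force: 58.9
```

```bash
python3 - <<'E'
from h import *
o=bot.get_obs();p=o['eef_pos'];q=o['tool_rot'];ya=2*np.degrees(np.arctan2(q[1],q[0]))-90;print(p,q,ya)
T=cam('top','top8.png')
a=np.radians(ya-90);w=np.array([np.cos(a),np.sin(a),0]);n=np.array([-np.sin(a),np.cos(a),0])
print('pred bottom +n(+w,-w) -n(-w)',[np.round(proj(T,p+sw*.032*w+sn*.013*n-[0,0,.098]),1).tolist() for sn,sw in((1,1),(1,-1),(-1,-1))])
P=[.4834,-.3427,np.radians(-78.7)]
def pose(p,X): s,co=np.sin(p[2]),np.cos(p[2]);return np.array([p[0]+co*X[0]-s*X[1],p[1]+s*X[0]+co*X[1],X[2]])
z=p[2]-.098
print('z',z,'slot walls at that z',[np.round(proj(T,pose(P,np.array([x,y,0])/1e3+[0,0,z])),1).tolist() for x in(-33,-7) for y in(32,-32)])
S=cv2.cvtColor(T['image'],cv2.COLOR_BGR2HSV)[...,1].astype(float)
for y in range(194,224):
    r=S[y,385:418]; i=[k for k in range(32) if (r[k]-85)*(r[k+1]-85)<0]
    print(y,[round(385+k+(85-r[k])/(r[k+1]-r[k]),1) for k in i], end=' ')
E
```

```text
[ 0.47925507 -0.32215089  0.18050511] [-1.23542806e-01  9.92339161e-01 -2.71667448e-04  3.00066684e-04] 104.19322604169986
pred bottom +n(+w,-w) -n(-w) [[395.3, 207.3], [400.6, 220.1], [407.0, 219.1]]
z 0.08250511392358295 slot walls at that z [[395.9, 207.0], [400.4, 220.0], [402.3, 206.4], [406.9, 219.3]]
194 [np.float64(411.6)] 195 [np.float64(404.2), np.float64(411.8)] 196 [np.float64(404.3), np.float64(411.8)] 197 [np.float64(404.3), np.float64(412.2)] 198 [np.float64(404.5), np.float64(412.5)] 199 [np.float64(404.4), np.float64(412.5)] 200 [np.float64(404.0), np.float64(412.4)] 201 [np.float64(403.5)] 202 [np.float64(398.6), np.float64(400.6), np.float64(403.2), np.float64(411.7)] 203 [np.float64(398.2), np.float64(411.4)] 204 [np.float64(398.0), np.float64(411.2), np.float64(417.0)] 205 [np.float64(397.6), np.float64(410.8), np.float64(416.7)] 206 [np.float64(397.4), np.float64(410.3), np.float64(416.6)] 207 [np.float64(397.2), np.float64(409.8), np.float64(416.1)] 208 [np.float64(397.3), np.float64(409.5), np.float64(415.9)] 209 [np.float64(397.7), np.float64(409.4), np.float64(415.7)] 210 [np.float64(398.1), np.float64(408.8), np.float64(416.6)] 211 [np.float64(398.4), np.float64(408.6)] 212 [np.float64(398.5), np.float64(408.4)] 213 [np.float64(398.5), np.float64(407.9)] 214 [np.float64(398.6), np.float64(407.8), np.float64(413.8), np.float64(415.6)] 215 [np.float64(399.1), np.float64(407.5), np.float64(413.7), np.float64(415.6)] 216 [np.float64(399.4), np.float64(407.0), np.float64(414.1), np.float64(415.6)] 217 [np.float64(400.0), np.float64(406.6), np.float64(414.5), np.float64(415.7)] 218 [np.float64(400.5), np.float64(406.0)] 219 [np.float64(401.6), np.float64(403.8), np.float64(416.7)] 220 [np.float64(416.5)] 221 [np.float64(416.5)] 222 [np.float64(416.5)] 223 [np.float64(416.4)]
```

{"method": "apply_moves", "body": {
  "commands": [
    [0,0.05,0,-0.04],
    [0,0,0.1,0],
    [0,0,0.2,0],
    [0,0,0.2,0],
    [0,0,0.2,0]
  ]
}}

```text
clock: 25.77
eef_pos: [0.4802, -0.3222, 0.1713]
tool_rot: [-0.144, 0.99, -0.002, 0.003]
ft_force: [2.8, -2.7, 2.4]
grip_width: 0.0239
grasp_force: 60.2
```

{"method": "apply_moves", "body": {
  "commands": [
    [0,0,0.2,0],
    [0,0,0.2,0],
    [0,0,0.2,0],
    [0,0,0,0],
    [0,0,0,0]
  ]
}}

```text
clock: 26.18
eef_pos: [0.4796, -0.3226, 0.1536]
tool_rot: [-0.144, 0.99, -0.002, 0.0]
ft_force: [3.0, -5.5, -2.1]
grip_width: 0.024
grasp_force: 59.9
```

```bash
python3 - <<'E'
from h import *
o=bot.get_obs();p=o['eef_pos'];q=o['tool_rot'];print(p,o['ft_force'],o['ft_torque'])
T=cam('top','top9.png');A=cv2.imread('pics/top8.png')
B=T['image']
# did rack / w2 move? compare regions
for nm,(x0,y0,x1,y1) in {'hoop1+slab':(374,208,392,238),'w2':(411,190,436,232)}.items():
    d=cv2.phaseCorrelate(cv2.cvtColor(A,6)[y0:y1,x0:x1].astype(float),cv2.cvtColor(B,6)[y0:y1,x0:x1].astype(float));print(nm,d)
E
```

```text
[ 0.4795927  -0.32260887  0.153566  ] [ 3.03965345 -5.52684646 -2.13594735] [-1.41702032 -0.77026299 -0.16279298]
hoop1+slab ((-0.21438040324482266, 0.3089481810563601), 1.079435952045372)
w2 ((0.16973039280993696, 1.00813895654111), 0.6661667651321339)
```

{"method": "apply_moves", "body": {
  "commands": [
    [0,-0.1,0,0],
    [0,0,0,0],
    [0,0,0,0],
    [0,0,0,0],
    [0,0,0,0]
  ]
}}

```text
clock: 26.65
eef_pos: [0.4793, -0.323, 0.1535]
tool_rot: [-0.144, 0.99, 0.0, -0.0]
ft_force: [3.0, -3.3, -4.0]
grip_width: 0.024
grasp_force: 59.7
```

{"method": "apply_moves", "body": {
  "commands": [
    [0,-0.05,0,0],
    [0,0,0,0],
    [0,0,0,0],
    [0,0,0,0],
    [0,0,0,0]
  ]
}}

```text
clock: 27.07
eef_pos: [0.4792, -0.3234, 0.1539]
tool_rot: [-0.144, 0.99, 0.001, -0.0]
ft_force: [-0.5, -1.3, -1.0]
grip_width: 0.0237
grasp_force: 60.0
```

{"method": "apply_moves", "body": {
  "commands": [
    [0,-0.06,0,0],
    [0,0,0.15,0],
    [0,0,0.2,0],
    [0,0,0.2,0],
    [0,0,0,0]
  ]
}}

```text
clock: 27.48
eef_pos: [0.4792, -0.3244, 0.1417]
tool_rot: [-0.144, 0.99, 0.001, -0.001]
ft_force: [-0.5, 0.2, -1.8]
grip_width: 0.0242
grasp_force: 60.2
```

{"method": "apply_moves", "body": {
  "commands": [
    [0,0,0.2,0],
    [0,0,0.2,0],
    [0,0,0.2,0],
    [0,0,0,0],
    [0,0,0,0]
  ]
}}

```text
clock: 27.9
eef_pos: [0.4797, -0.3249, 0.1306]
tool_rot: [-0.144, 0.99, 0.0, -0.0]
ft_force: [-0.2, 0.6, -0.7]
grip_width: 0.0241
grasp_force: 60.2
```

{"method": "apply_moves", "body": {
  "commands": [
    [0,0,0.2,0],
    [0,0,0.2,0],
    [0,0,0.15,0],
    [0,0,0.1,0],
    [0,0,0,0]
  ]
}}

```text
clock: 28.32
eef_pos: [0.4796, -0.3248, 0.1174]
tool_rot: [-0.144, 0.99, 0.0, -0.0]
ft_force: [0.1, -0.3, -1.0]
grip_width: 0.0244
grasp_force: 60.2
```

{"method": "apply_moves", "body": {
  "commands": [
    [0,0,0.05,0],
    [0,0,0.05,0],
    [0,0,0,0],
    [0,0,0,0],
    [0,0,0,0]
  ]
}}

```text
clock: 28.73
eef_pos: [0.4801, -0.3251, 0.1162]
tool_rot: [-0.144, 0.99, -0.0, 0.0]
ft_force: [0.2, 0.0, -1.8]
grip_width: 0.024
grasp_force: 60.2
```

{"method": "apply_moves", "body": {
  "commands": [
    [0,0,0.06,0],
    [0,0,0.06,0],
    [0,0,0,0],
    [0,0,0,0],
    [0,0,0,0]
  ]
}}

```text
clock: 29.15
eef_pos: [0.4801, -0.3252, 0.114]
tool_rot: [-0.144, 0.99, -0.0, 0.0]
ft_force: [-1.2, 0.5, 0.8]
grip_width: 0.0241
grasp_force: 60.4
```

{"method": "apply_moves", "body": {
  "commands": [
    [0,0,0.05,0],
    [0,0,0,0],
    [0,0,0,0],
    [0,0,0,0],
    [0,0,0,0]
  ]
}}

```text
clock: 29.57
eef_pos: [0.4801, -0.3252, 0.1139]
tool_rot: [-0.144, 0.99, -0.0, 0.0]
ft_force: [-1.9, 0.7, 6.5]
grip_width: 0.0245
grasp_force: 61.3
```

{"method": "apply_moves", "body": {
  "commands": [
    [0,0,0,0],
    [0,0,0,0],
    [0,0,0,0],
    [0,0,0,0],
    [0,0,0,0]
  ],
  "claw": 0.5
}}

```text
clock: 29.98
eef_pos: [0.4799, -0.325, 0.1124]
tool_rot: [-0.144, 0.99, 0.0, -0.0]
ft_force: [-0.4, -0.1, -0.3]
grip_width: 0.0426
grasp_force: 0.0
```

{"method": "apply_moves", "body": {
  "commands": [
    [0,0,-0.2,0],
    [0,0,-0.4,0],
    [0,0,-0.6,0],
    [0,0,-0.8,0],
    [0,0,-1,0]
  ]
}}

```text
clock: 30.4
eef_pos: [0.4795, -0.3247, 0.173]
tool_rot: [-0.144, 0.99, 0.001, -0.001]
ft_force: [0.2, 0.0, 0.8]
grip_width: 0.0428
grasp_force: 0.0
```

{"method": "apply_moves", "body": {
  "commands": [
    [0,0,-1,0],
    [0,0,-1,0],
    [0,0,-1,0],
    [0,0,-0.5,0],
    [0,0,0,0]
  ]
}}

```text
clock: 30.82
eef_pos: [0.4813, -0.326, 0.2463]
tool_rot: [-0.144, 0.99, -0.002, 0.002]
ft_force: [-0.1, 0.3, 0.6]
grip_width: 0.0426
grasp_force: 0.0
```

{"method": "apply_moves", "body": {
  "commands": [
    [0.3,1,0,0],
    [0.3,1,0,0],
    [0.3,1,0,0],
    [0.3,1,0,0],
    [0.3,1,0,0]
  ]
}}

```text
clock: 31.23
eef_pos: [0.4214, -0.2367, 0.2413]
tool_rot: [-0.144, 0.99, 0.001, -0.001]
ft_force: [0.3, 0.3, 1.0]
grip_width: 0.0427
grasp_force: 0.0
```

{"method": "apply_moves", "body": {
  "commands": [
    [0.3,1,0,0],
    [0.3,1,0,0],
    [0.3,1,0,0],
    [0.3,0.5,0,0],
    [0,0,0,0]
  ]
}}

```text
clock: 31.65
eef_pos: [0.3776, -0.176, 0.242]
tool_rot: [-0.145, 0.989, 0.001, -0.001]
ft_force: [-0.1, 0.8, 0.2]
grip_width: 0.0429
grasp_force: 0.0
```

```bash
python3 - <<'E'
from h import *
o=bot.get_obs();print(o['eef_pos'],o['ft_force'])
T=cam('top','top10.png');c=cam('side','side10.png')
def pose(p,X): s,co=np.sin(p[2]),np.cos(p[2]);return np.array([p[0]+co*X[0]-s*X[1],p[1]+s*X[0]+co*X[1],X[2]])
P=[.4834,-.3427,np.radians(-78.7)]
for n,cc in(('T',T),('s',c)):
    for x in(-20,60): print(n,x,'top corners',[np.round(proj(cc,pose(P,np.array([x+dx,y,136])/1e3)),1).tolist() for dx,y in((-13,32),(13,32),(13,-32),(-13,-32))],'bottom',[np.round(proj(cc,pose(P,np.array([x+dx,y,16])/1e3)),1).tolist() for dx,y in((-13,32),(-13,-32),(13,-32))])
    m=cv2.inRange(cv2.cvtColor(cc['image'],cv2.COLOR_BGR2HSV),(8,88,60),(25,255,255))
    x0,y0,x1,y1=(385,180,440,235) if n=='T' else(322,105,362,172)
    for y in range(y0,y1,1): print(y,''.join('#' if q else '.' for q in m[y,x0:x1]))
E
```

```text
[ 0.37764468 -0.17602749  0.2420021 ] [-0.1445611  0.8464924  0.1948007]
T -20 top corners [[398.4, 198.2], [404.9, 197.6], [409.7, 210.6], [403.0, 211.3]] bottom [[392.9, 217.5], [397.2, 230.2], [403.6, 229.5]]
T 60 top corners [[418.5, 196.2], [424.9, 195.5], [430.1, 208.4], [423.5, 209.1]] bottom [[412.1, 215.4], [416.7, 228.1], [423.0, 227.4]]
180 .....................###########.......................
181 .....................###########.......................
182 ....................############.......................
183 ....................############.......................
184 ....................###########........................
185 ....................###########........................
186 ....................###########........................
187 .....................#########.........................
188 ......................#######..........................
189 .......................................................
190 .......................................................
191 .......................................................
192 ..........................
[... 5141 characters left out ...]
.####..###...............
157 ...........##....###..###...............
158 ...........#####..##..###...............
159 ...........######.##..###...............
160 ...........######..#..###...............
161 ...........#######.#.####...............
162 ...........#######.#.####...............
163 .....................###................
164 ........................................
165 ........................................
166 ........................................
167 ........................................
168 ........................................
169 ........................................
170 ........................................
171 ........................................
```

The new waffle stands in the slot. Its top is near row 198 and its foot near row 228 in the top view, matching the prediction, and waffle_2 has not moved.

```bash
python3 -c "
from workcell import bot
print(bot.job_done())"
```

```text
the job is handed in; nothing more can be done
None
```

The job is handed in: I laid the waffle flat on the board and let go, then regripped it and stood it on end in the rack's free slot at x = -20 mm, one empty slot away from waffle_2; it brushed a hoop at about 6 N on the way in, and the final camera check showed it upright and waffle_2 unmoved.

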